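Catch a set of instrument feet from a gravity dispenser

TASK

Draw one set of four aluminium instrument feet for weighing: hold the blue cup by its handle under the lip of the dispenser that holds the feet, push that dispenser's yellow paddle back with the cup so that its gate opens, and keep it there until all four feet have slid into the cup. Then let the gate shut and set the cup with the feet upright in the middle of the scale's steel pan. Leave the knob dispenser shut with its knobs inside, and do not disturb the bottle, the solder spool or the jar.

Things in the scene. Friction and masses are not known exactly. Their poses are not given: they have to be found in the camera images.
- cup: the catching cup: blue plastic, round, open, 60 mm high, outer diameter 88 mm at the bottom, 104 mm at the rim, wall 3 mm, floor 4 mm, about 70 g, loose. Origin: centre of its underside; z up. A straight level bar handle, 14 mm wide, 22 mm high, sticks out along its own -x to 150 mm from the cup's axis, its mid-height 46 mm above the underside; black rubber grip on the outer 50 mm
- cup_grip (a point): middle of a good place to grip the handle: at its mid-height and mid-width, 112 mm from the cup's axis, 46 mm above the underside; axes as the cup's. Grip it firmly (40 N or more): the loaded cup can sag
- cup_mouth (a point): centre of the cup's rim, 60 mm above its underside
- feet_lane: the gravity dispenser holding the four feet: steel chute on a cream stand, blue tag at its top end. Fixed. Origin: centre of its underside, 6 mm above the bench; z up; it discharges towards its own -x. The chute is a straight channel, 34 mm wide inside, 39 outside, walls 28 mm high, falling at 35 degrees to the lip. First post 110 mm behind the lip; top end about 290 mm above the bench
- feet_lane_lip (a point): middle of the lip of the feet dispenser, the end of its chute floor (a 2 mm sheet): 130 mm along -x and 115 mm above its origin; axes as the dispenser's. Below the first 60 mm of chute behind the lip are only the yellow paddle and the stand's plates (up to 10 mm above the bench). The feet leave it at up to 1 m/s along the slope
- feet_gate (a joint): opening angle of the feet dispenser's yellow rocker, rad: 0 shut, 0.62 fully open. It pivots on pins on the chute's sides, 23 mm above and 2 mm forward of the lip; the paddle hangs below the lip, the gate blade stands across the chute 55 mm up the slope. Pushing the paddle back under the chute lifts the blade; feet pass above about 0.4; a light spring (1 to 2 N at the paddle) shuts it when let go
- feet_gate_paddle (a point): middle of the front face of the feet dispenser's yellow paddle, moving with it: a plate 50 mm wide, 46 mm high, upright when shut, its top edge then 10 mm and its bottom edge 56 mm below the lip, its face 6 mm forward of the lip. From shut to fully open it swings back about 33 mm along the dispenser's +x, under the chute
- knob_lane: the neighbouring dispenser, of the same build and size (orange tag), holding three black knobs, its centre line about 150 mm to one side or the other of the feet dispenser's. Axes alike. To be left alone
- knob_lane_lip (a point): middle of the lip of the knob dispenser
- knob_gate (a joint): opening angle of the knob dispenser's rocker, rad: 0 shut, 0.62 open; must stay shut
- scale_pan (a point): centre of the top face of the scale's square steel pan (150 x 150 mm, 42 mm above the bench); x and y axes along its edges, z up
- scale: the bench counting scale, fixed: grey case 210 x 170 mm, 32 mm high, pan on top; the display is on its own -x side, where the case reaches 125 mm from the pan's centre. Origin on the bench below the pan's centre
- caddy: grey tool caddy, fixed: block 60 mm (its x) by 110 mm (its y), 80 mm high, with three screwdriver handles (24 mm across) standing in a row along its y, up to 168 mm above the bench. Origin: centre of its underside; an obstacle only
- bottle: white plastic bottle, 54 mm across, 165 mm high, loose, origin at the centre of its underside; leave alone
- spool: solder spool standing on end, 58 mm across, 50 mm high, loose, origin at the centre of its underside; leave alone
- jar: amber jar with green cap, 56 mm across, 85 mm high, loose, origin at the centre of its underside; leave alone
- foot1: one of the four instrument feet: hollow-turned aluminium disc 28 mm across, 18 mm high, with a black rubber sole, about 14 g; loose, in a row in the feet dispenser's chute behind the gate. Origin: centre of its sole
- foot2: one of the four instrument feet: hollow-turned aluminium disc 28 mm across, 18 mm high, with a black rubber sole, about 14 g; loose, in a row in the feet dispenser's chute behind the gate. Origin: centre of its sole
- foot3: one of the four instrument feet: hollow-turned aluminium disc 28 mm across, 18 mm high, with a black rubber sole, about 14 g; loose, in a row in the feet dispenser's chute behind the gate. Origin: centre of its sole
- foot4: one of the four instrument feet: hollow-turned aluminium disc 28 mm across, 18 mm high, with a black rubber sole, about 14 g; loose, in a row in the feet dispenser's chute behind the gate. Origin: centre of its sole
- knob1: one of the three black knobs: 28 mm across, 18 mm high, loose, in a row in the knob dispenser's chute. Origin: centre of its underside
- knob2: one of the three black knobs: 28 mm across, 18 mm high, loose, in a row in the knob dispenser's chute. Origin: centre of its underside
- knob3: one of the three black knobs: 28 mm across, 18 mm high, loose, in a row in the knob dispenser's chute. Origin: centre of its underside
Things that resemble listed ones, but are neither listed nor needed, are in the scene too. Leave any green or purple look-alike of the foot3 alone.

How it is judged:
By the outcome, as a careful person would: the job done as asked, in the order asked, and still so for the second after the job is handed in, with the robot touching nothing.
It also fails if it takes over 58 s, if anything falls off the work surface, if the arm or the gripper's body presses on something with over 40 N, if the wrist force passes 120 N, or if a joint passes its speed limit or range.

ROBOT

A 7-joint arm with a two-finger parallel gripper is mounted at the origin on the work surface. World frame = base frame: x ahead of the robot, y to its left, z up, the work surface at z = 0. Lengths are in m, angles in rad, forces in N, time in s.
With the tool pointing down it reaches from about 0.425 to 0.925 m from the base axis. Payload 6.8 kg.
Tool frame: the origin (TCP) lies at the very end of the fingers, on their centre line; the grasp point (between the pads) lies 19 mm behind it (grip_point_offset is the distance from the TCP to the grasp point, in m); z points along the fingers, y is the line along which they close (so a half turn about z gives the same grasp; the last joint's range is limited). The gripper opens to 85 mm and grips with 20 to 120 N. Pads are 22 mm wide; open, the fingers measure 114 mm over their backs; the gripper's body (76 mm by 85 mm) begins 54 mm behind the grasp point. The pads swing forward as they close: fully open they stand 13 mm farther back than shut.
Start: joints at [1.239, 0.477, 0.022, 1.555, -0.011, 1.109, -0.083], TCP at [0.15, -0.658, 0.231] pointing down, gripper open.
Joint ranges: [-2.96, 2.96], [-0.34, 2.1], [-1.41, 1.46], [0.24, 2.44], [-1.37, 4.51], [0.17, 1.92], [-2.96, 2.96]. Speed limits (rad/s): [2.39, 2.39, 3.14, 3.14, 3.14, 3.14, 3.14].

INTERFACE

Orientations are given as a unit quaternion [w, x, y, z].
In Python, from station import * gives the robot as it stands.
- The arm moves only by the tool carry_out, never from a script. Its argument "rows" is text: rows parted by semicolons, each of 4 numbers parted by spaces: the shift along the world's x, y, z in mm, then the turn about the world's z in degrees. In form: dx dy dz yaw; .... A call has 1 to 10 rows; each row shifts and turns the commanded pose from where the row before left it; what a row does not reach is not made up. A row lasts 1/8 s, in which the tool goes at most 62.5 mm and 10.7 degrees, less where a joint would pass 70% of its speed; a pose out of reach is approached as far as the arm can. A call is refused whole if a number of a shift passes 62.5 or a number of a turn 10.7, either way. A call with a gripper value outside its range is refused whole. "claw" is the finger opening in mm, from 0 to 85.4, set as the call begins (left out, the last holds). The fingers move at their own pace and stop on an object; "force" is the grip in N (left out, the last holds). Time passes only in rows, so rows that do not move let the fingers close. It gives the time, the measured TCP pose, the force, the opening and the grip force at its end, in the units of the state.
- get_obs(): the state, without advancing time (a new reading comes with each control period).
- read_camera(name): name is "side" or "top" or "wrist"; returns a dict with "img" (400x640x3 uint8, blue, green, red), "fov_y" (degrees; the focal length in pixels is half the picture's height over the tangent of half this angle, whatever the lens; pixels are square), "cx", "cy" (the principal point, pixels), "world_to_cam" (4x4, takes a point from world to camera coordinates). Camera axes: x right, y up, looking along -z (the intrinsics and any distortion apply to the point x, -y, -z); pixel columns grow to the right and rows downward; lengths in m; the calibration is good to about 2 mm. A picture is of the moment at which its call begins. There is no depth.
- hand_in(): hands the job in; it is judged then, once.
Trained networks look in the newest picture that a camera, given by its name, has taken for a name from the list of things; names that differ only in an ending like _2 or _b are one class to them, and where a whole thing is asked for, a point or a joint stands for the part that bears it (a point fixed in the world has none). Each returns a list of dicts, best first, with "confidence" (0 to 1); they miss things now and then, are a little off and sometimes report something else, mostly with a low value. They report only what shows in the picture. A call takes as long as a camera call. They do not tell look-alikes from the thing itself.
- recognise(camera, thing): "centre" ([column, row] in pixels, amid what is visible of it).
- outline_of(camera, thing): "pixels" (400x640 bool, what is visible of it) and "centre" ([column, row] in pixels, amid what is visible of it).
- place_of(camera, thing): "centre" ([column, row] in pixels: a listed point, or the origin of a listed thing).
The state is a dict: "t": time; "q": joint angles; "joint_vel": joint speeds; "joint_torque": joint torques, N m; "eef_pos": TCP position; "tool_rot": TCP orientation; "contact_force": force on the tool from outside, world axes, zero at the start; "torque": the same for the moment, N m; "gripper_width": opening from 0.0 (shut) to 1.0 (fully open); "grasp_force": force on a finger pad.
Only numpy, scipy, OpenCV 4.12 (cv2) and the standard library are available. Lean on these libraries where they do the work, as an engineer would, in place of code of your own. Each camera call takes 0.05 s, during which the arm holds its last target. There are 200 camera calls.

## Working session

There is one attempt and no reset: what is moved stays moved. The work goes in short steps, Python scripts to look and compute and a tool call to move; the robot and the scene stay as the last step left them, time stands still between calls to the robot, and variables do not carry over. Pictures are saved under pics/ and viewed, at most 10 in all, crops included, and the job is handed in when it is done.

Besides the shell and the picture viewer there is one more tool, called after "Call:" as name(argument=value, ...) on one line, values as JSON. carry_out: Moves the arm, as the interface text tells. Its arguments: {"type":"object","properties":{"rows":{"type":"string"},"claw":{"type":"number"},"force":{"type":"number"}},"required":["rows"]}

```bash
mkdir -p pics; cat > h.py <<'E'
from station import *
import numpy as np, cv2
def ray(c,px):
    f=200/np.tan(np.radians(c['fov_y'])/2)
    d=np.array([(px[0]-c['cx'])/f,-(px[1]-c['cy'])/f,-1.])
    M=np.array(c['world_to_cam']);R=M[:3,:3];o=-R.T@M[:3,3]
    return o,R.T@d
def at_z(c,px,z):
    o,d=ray(c,px);return o+d*(z-o[2])/d[2]
def proj(c,p):
    f=200/np.tan(np.radians(c['fov_y'])/2)
    M=np.array(c['world_to_cam']);q=M[:3,:3]@np.array(p)+M[:3,3]
    return np.array([c['cx']+f*q[0]/-q[2],c['cy']-f*q[1]/-q[2]])
def tri(c1,p1,c2,p2):
    A=[];b=[]
    S=np.zeros((3,3));v=np.zeros(3)
    for c,p in((c1,p1),(c2,p2)):
        o,d=ray(c,p);d=d/np.linalg.norm(d);P=np.eye(3)-np.outer(d,d);S+=P;v+=P@o
    return np.linalg.solve(S,v)
E
python3 - <<'E'
from h import *
o=get_obs();print(o['t'],o['eef_pos'],o['tool_rot'])
C={n:read_camera(n) for n in('top','side')}
for n in C:
    cv2.imwrite(f'pics/{n}0.png',C[n]['img']);print(n,{k:v for k,v in C[n].items() if k not in('img','world_to_cam')},ray(C[n],(320,200)))
Z=dict(cup=0,cup_grip=.046,cup_mouth=.06,feet_lane=.006,feet_lane_lip=.121,feet_gate_paddle=.088,knob_lane=.006,knob_lane_lip=.121,scale_pan=.042,scale=0,caddy=0,bottle=0,spool=0,jar=0)
for t,z in Z.items():
    for n in C:
        r=place_of(n,t)[:3]
        print(t,n,[(np.round(x['centre']),round(x['confidence'],2),np.round(at_z(C[n],x['centre'],z)[:2],3)) for x in r])
E
```

```text
0.0 [ 0.14966987 -0.65756947  0.23031666] [-9.08760217e-04  9.93744102e-01  1.11677243e-01 -1.65176921e-04]
top {'fov_y': 46.20365092964254, 'cx': 313.5703922422847, 'cy': 201.87839069730344} (array([0.40823413, 0.01981328, 1.24827758]), array([ 0.11481817, -0.03226172, -0.9929653 ]))
side {'fov_y': 43.78605941974132, 'cx': 305.3449476783015, 'cy': 203.44250954389955} (array([ 0.46459229, -0.74581643,  0.96618433]), array([ 0.08404481,  0.69398798, -0.7157039 ]))
cup top [(array([321., 196.]), 0.57, array([ 0.562, -0.025]))]
cup side [(array([319., 268.]), 0.56, array([ 0.552, -0.034]))]
cup_grip top [(array([342., 158.]), 0.6, array([ 0.656, -0.077]))]
cup_grip side [(array([390., 292.]), 0.74, array([ 0.694, -0.149])), (array([361., 264.]), 0.66, array([ 0.644, -0.066])), (array([289., 160.]), 0.35, array([0.502, 0.31 ]))]
cup_mouth top [(array([431., 157.]), 0.45, array([ 0.654, -0.308]))]
cup_mouth side [(array([316., 250.]), 0.61, array([ 0.544, -0.029]))]
feet_lane top [(array([434., 210.]), 0.94, array([ 0.523, -0.326])), (array([307., 125.]), 0.62, array([0.758, 0.012])), (ar
[... 1422 characters left out ...]
 [(array([395., 198.]), 0.94, array([0.781, 0.178]))]
bottle top [(array([305., 127.]), 0.94, array([0.755, 0.016]))]
bottle side [(array([398., 244.]), 0.97, array([0.756, 0.019])), (array([316., 300.]), 0.61, array([ 0.535, -0.124]))]
spool top [(array([193., 139.]), 0.74, array([0.722, 0.32 ]))]
spool side [(array([359., 165.]), 0.97, array([0.706, 0.323])), (array([387., 291.]), 0.18, array([ 0.699, -0.115])), (array([313., 300.]), 0.16, array([ 0.528, -0.123]))]
jar top [(array([218., 285.]), 0.72, array([0.331, 0.249])), (array([193., 143.]), 0.71, array([0.712, 0.321]))]
jar side [(array([230., 193.]), 0.95, array([0.335, 0.242])), (array([388., 292.]), 0.65, array([ 0.701, -0.119]))]
```

View pics/top0.png

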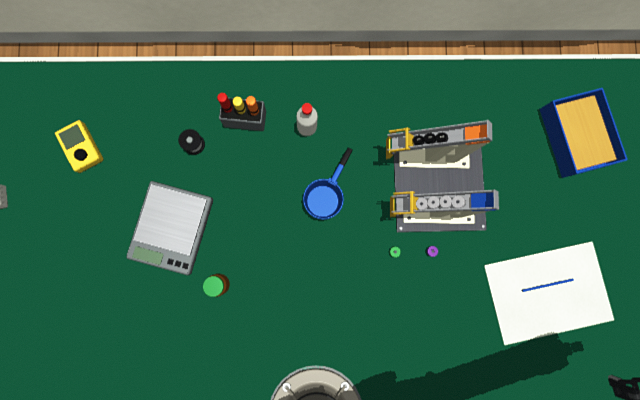

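View pics/side0.png

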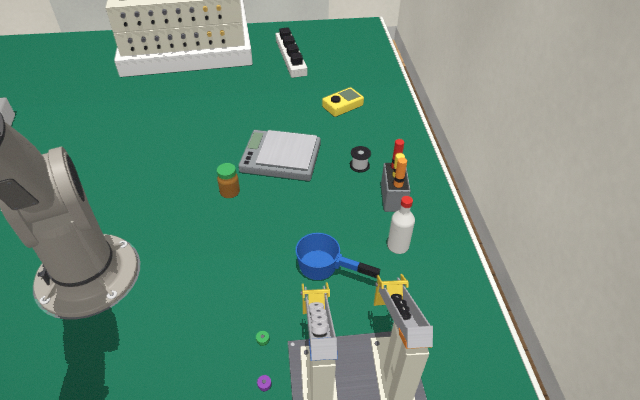

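The top view shows the blue cup at (322,200) with its handle up-right to (349,151). The feet dispenser, with the blue tag and silver feet, is at (400–497,202). The knob dispenser, with the orange tag, is at (390–490,140), and the scale pan is at (171,220). The green and purple discs at (395,252) and (433,252) are look-alikes. Next I'll refine the poses and check them in a crop.

```bash
cat >> h.py <<'E'
def blue(c):
    h=cv2.cvtColor(c['img'],cv2.COLOR_BGR2HSV)
    return cv2.inRange(h,(100,120,60),(125,255,255))
E
python3 - <<'E'
from h import *
C={n:read_camera(n) for n in('top','side')}
box={'top':(290,170,360,225),'side':(285,225,350,285)}
for n in C:
    m=blue(C[n]);x0,y0,x1,y1=box[n];k=np.zeros_like(m);k[y0:y1,x0:x1]=m[y0:y1,x0:x1]
    k=cv2.morphologyEx(k,cv2.MORPH_CLOSE,np.ones((5,5)));k=cv2.morphologyEx(k,cv2.MORPH_OPEN,cv2.getStructuringElement(2,(17,17)))
    ct=max(cv2.findContours(k,0,2)[0],key=cv2.contourArea);e=cv2.fitEllipse(ct);print(n,'cup',e,at_z(C[n],e[0],.06 if n=='top' else .045))
    g=C[n]['img'].max(2)<45
    b=(330,140,365,185) if n=='top' else (350,255,385,280)
    ys,xs=np.nonzero(g[b[1]:b[3],b[0]:b[2]]);p=(xs.mean()+b[0],ys.mean()+b[1]);print('grip',p,len(xs),at_z(C[n],p,.05))
c=C['top']
g=cv2.cvtColor(c['img'],cv2.COLOR_BGR2GRAY);g[:, :110]=0;g[:,240:]=0;g[:160]=0;g[300:]=0
m=cv2.inRange(g,165,255);ct=max(cv2.findContours(m,0,2)[0],key=cv2.contourArea);r=cv2.minAreaRect(ct)
print('pan',r,at_z(c,r[0],.042));P=[at_z(c,p,.042)[:2] for p in cv2.boxPoints(r)];print(np.round(P,3))
# yellow rockers and tags
for n in C:
  h=cv2.cvtColor(C[n]['img'],cv2.COLOR_BGR2HSV)
  for nm,lo,hi in(('yel',(18,150,100),(32,255,255)),('blue',(105,150,50),(125,255,255)),('or',(5,150,100),(16,255,255))):
    N,L,S,ce=cv2.connectedComponentsWithStats(cv2.inRange(h,lo,hi))
    print(n,nm,[(S[i].tolist(),np.round(ce[i],1).tolist()) for i in range(1,N) if S[i,4]>40])
im=c['img'].copy();big=cv2.resize(im[110:240,300:500],None,fx=4,fy=4,interpolation=cv2.INTER_CUBIC)
def D(p,col):
    q=(proj(c,p)-(300,110))*4+2;cv2.circle(big,(int(q[0]),int(q[1])),3,col,-1);return (int(q[0]),int(q[1]))
for lx,ly in((.529,-.208),(.673,-.197)):
  for s in(-.0195,.0195):
    # wall tops at lip (perp 28mm at 35deg) and at top end
    a=D((lx+s,ly-.016,.121+.023),(0,0,255));t=.165/np.sin(np.radians(35));b=D((lx+s,ly-.24,.121+.168+.02),(0,0,255));cv2.line(big,a,b,(0,0,255),1)
cv2.imwrite('pics/crop1.png',big)
E
```

```text
top cup ((322.9400939941406, 198.47079467773438), (39.61849594116211, 40.924076080322266), 25.185014724731445) [ 0.54948547 -0.02636117  0.06      ]
grip (np.float64(345.5394736842105), np.float64(155.28947368421052)) 76 [ 0.66326864 -0.08733931  0.05      ]
side cup ((318.0467529296875, 255.17083740234375), (44.85509490966797, 47.22385787963867), 155.8997344970703) [ 0.548993   -0.03120802  0.045     ]
grip (np.float64(367.1530612244898), np.float64(271.6224489795918)) 98 [ 0.65390448 -0.09192139  0.05      ]
pan ((169.37472534179688, 219.41500854492188), (58.32474136352539, 60.43809127807617), 16.798372268676758) [0.5018039  0.36780963 0.042     ]
[[0.45  0.46 ]
 [0.599 0.419]
 [0.554 0.275]
 [0.406 0.317]]
top yel [([232, 97, 12, 13, 106], [237.9, 102.9]), ([557, 96, 59, 73, 2663], [585.7, 132.0]), ([55, 120, 48, 52, 960], [81.0, 148.7]), ([387, 127, 27, 31, 215], [402.8, 140.1]), ([391, 191, 27, 25, 187], [408.4, 202.7])]
top blue [([540, 88, 87, 89, 2193], [578.3, 133.0]), ([303, 164, 41, 56, 1395], [323.9, 196.6]), ([471, 193, 22, 14, 304], [481.6, 199.6]), ([522, 279, 51, 13, 98], [547.5, 284.7])]
top or [([210, 52, 47, 3, 50], [232.7, 53.9]), ([246, 96, 12, 15, 109], [251.3, 103.5]), ([465, 124, 22, 15, 271], [475.5, 131.4]), ([466, 141, 24, 4, 42], [477.1, 142.2])]
side yel [([323, 92, 41, 24, 476], [341.3, 104.5]), ([394, 153, 11, 16, 69], [397.5, 158.6]), ([374, 274, 34, 32, 413], [389.4, 288.5]), ([302, 283, 28, 31, 309], [315.1, 295.7])]
side blue [([296, 233, 63, 47, 1830], [320.7, 256.1])]
side or [([395, 158, 12, 21, 174], [400.5, 168.7]), ([218, 177, 21, 21, 258], [228.2, 188.5]), ([394, 181, 10, 7, 48], [398.0, 184.1]), ([399, 328, 8, 20, 55], [402.4, 337.8])]
```

View pics/crop1.png

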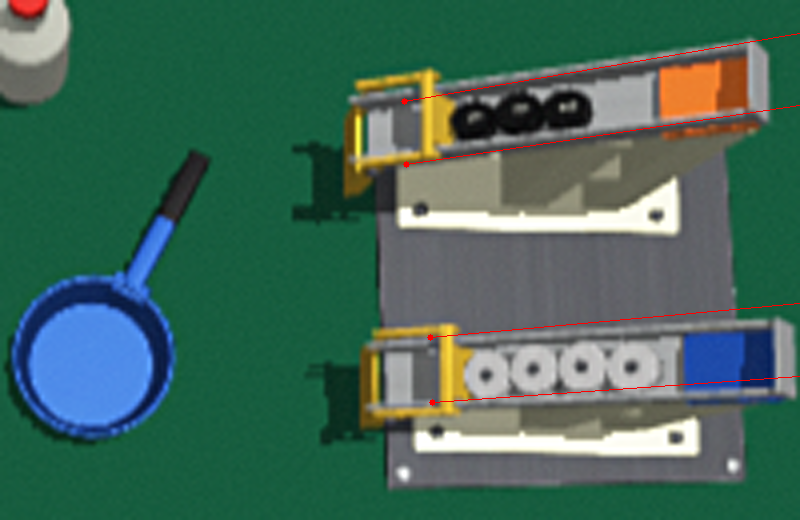

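The crop confirms it: the feet dispenser is the lower one, with silver feet and a blue tag at crop (685–770,360), and the upper one holds black knobs with an orange tag. The feet lip is at about crop (385,377), and the cup is at (92,357) with its grip at (185,187). The lane is slightly yawed, so I'll measure that.

```bash
python3 - <<'E'
from h import *
C={n:read_camera(n) for n in('top','side')};c=C['top']
w=lambda u,v,z:at_z(c,(300+u/4-.4,110+v/4-.4),z)
for a,b,z in(((403,474),(732,465),.006),((436,431),(676,437),.01),((420,209),(656,215),.01)):
    A,B=w(*a,z),w(*b,z);d=A-B;print(A[:2],B[:2],np.degrees(np.arctan2(d[1],d[0])))
for z,p in((.121,(383,378)),(.121,(363,131)),(.065+.04,(368,372))):print(p,w(*p,z))
for n in C:
  for t in('feet_lane_lip','feet_gate_paddle','knob_lane_lip','cup_grip','cup_mouth'):
    print(n,t,[(np.round(x['centre'],1),round(x['confidence'],2)) for x in place_of(n,t)[:2]])
# lane fit: predicted wall-top lines for yaw options
for yaw in(90,87.5,85,82.5):
  u=np.array([np.cos(np.radians(yaw)),np.sin(np.radians(yaw)),0]);r=np.array([u[1],-u[0],0])
  L=np.array([.527,-.199,.121])
  out=[]
  for s in(-.0195,.0195):
    for b in(0,.28):
      p=L+r*s-u*b*np.cos(.611)+np.array([0,0,b*np.sin(.611)])+.028*(-u*-np.sin(.611)+np.array([0,0,np.cos(.611)]))
      out.append(((proj(c,p)-(300,110))*4+1.6).round(0).tolist())
  print(yaw,out)
E
```

```text
[ 0.4743574 -0.2331387] [ 0.47773045 -0.45349357] 90.87697942185136
[ 0.5024399  -0.25527837] [ 0.49658734 -0.41545341] 87.90742539501332
[ 0.65234038 -0.24979054] [ 0.64671801 -0.40937223] 87.9821955747124
(383, 378) [ 0.52657915 -0.19950721  0.121     ]
(363, 131) [ 0.67954615 -0.19210691  0.121     ]
(368, 372) [ 0.53207222 -0.19348386  0.105     ]
top feet_lane_lip [(array([399.9, 203.5]), 0.62), (array([308.7, 125.7]), 0.51)]
top feet_gate_paddle [(array([388.6, 207.8]), 0.59)]
top knob_lane_lip [(array([391. , 144.7]), 0.81), (array([242.4, 115.8]), 0.4)]
top cup_grip [(array([339.6, 160.8]), 0.78)]
top cup_mouth [(array([323.9, 197.1]), 0.82), (array([398.3, 204.6]), 0.25)]
side feet_lane_lip [(array([313.6, 297.6]), 0.7)]
side feet_gate_paddle [(array([315.4, 308.8]), 0.91)]
side knob_lane_lip [(array([388.8, 289.8]), 0.61), (array([360.7, 268.1]), 0.57)]
side cup_grip [(array([316.6, 333.4]), 0.71), (array([359.7, 267.7]), 0.62)]
side cup_mouth [(array([401.5, 311.6]), 0.7), (array([312.8, 248.7]), 0.64)]
90 [[364.0, 406.0], [868.0, 372.0], [362.0, 341.0], [864.0, 297.0]]
87.5 [[362.0, 405.0], [867.0, 390.0], [363.0, 340.0], [866.0, 315.0]]
85 [[361.0, 404.0], [866.0, 408.0], [364.0, 339.0], [868.0, 333.0]]
82.5 [[359.0, 402.0], [863.0, 426.0], [366.0, 338.0], [868.0, 351.0]]
```

Call:
carry_out(rows="24 37 0 -6;24 37 0 -6;24 37 0 -6;24 37 0 -6;24 37 0 -6;25 37 0 -6;25 37 0 -6;20 43 0 0;20 43 0 0;20 43 0 0", claw=50, force=60)

```text
t: 3.45
eef_pos: [0.3805, -0.2688, 0.2316]
tool_rot: [0.0, 0.968, -0.252, 0.0]
contact_force: [-0.2, -0.6, -0.1]
gripper_width: 0.588
grasp_force: 0.0
```

Call:
carry_out(rows="20 43 0 0;20 43 0 0;25 43 0 0;35 40 0 0;45 15 -10 0;50 0 -20 0;50 0 -25 0;38 0 -25 0;0 0 0 0;0 0 0 0")

```text
t: 4.7
eef_pos: [0.6624, -0.0863, 0.1514]
tool_rot: [0.0, 0.968, -0.252, -0.0]
contact_force: [0.5, 0.9, -0.1]
gripper_width: 0.585
grasp_force: 0.0
```

```bash
python3 - <<'E'
from h import *
c=read_camera('wrist');o=get_obs();print(o['eef_pos'],o['q'])
im=c['img'].copy()
a=np.radians(-29);u=np.array([np.cos(a),np.sin(a),0]);C0=np.array([.550,-.028,0])
for r in(.052,.112,.150):
    p=proj(c,C0+u*r+[0,0,.057]);cv2.circle(im,(int(p[0]),int(p[1])),4,(0,0,255),2)
cv2.imwrite('pics/w1.png',im)
E
```

```text
[ 0.66239433 -0.08642183  0.15212513] [ 0.18892663  0.5509923  -0.21603227  1.63258705  0.13662932  0.97234499
 -2.15353398]
```

View pics/w1.png

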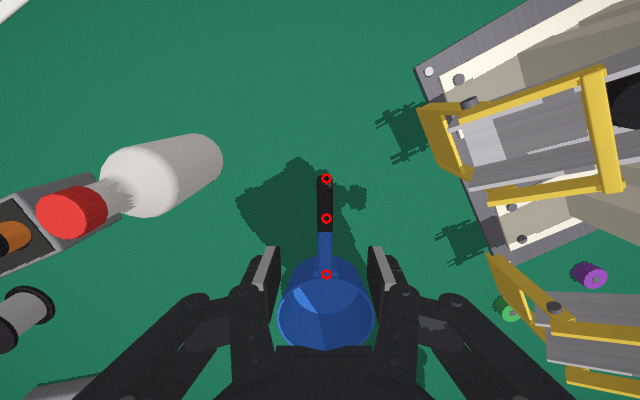

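The wrist view shows the handle centred at column 325, running from its tip (325,177) to the cup, and the projected model lands on it. I'll descend and grip.

Call:
carry_out(rows="-7 2 -30 0;-7 2 -35 0;0 0 -35 0;0 0 -25 0;0 0 0 0;0 0 0 0")

```text
t: 5.5
eef_pos: [0.6497, -0.0825, 0.0284]
tool_rot: [-0.0, 0.968, -0.252, 0.001]
contact_force: [0.0, -0.2, 0.4]
gripper_width: 0.584
grasp_force: 0.0
```

Call:
carry_out(rows="0 0 0 0;0 0 0 0;0 0 0 0;0 0 0 0;0 0 0 0;0 0 0 0", claw=0, force=80)

```text
t: 6.25
eef_pos: [0.6496, -0.0823, 0.0271]
tool_rot: [-0.0, 0.968, -0.252, 0.001]
contact_force: [0.3, -0.8, 6.5]
gripper_width: 0.152
grasp_force: 79.2
```

Call:
carry_out(rows="0 0 20 0;0 0 25 0;0 0 25 0;0 0 15 0;0 0 0 0;0 0 0 0")

```text
t: 7.0
eef_pos: [0.6481, -0.0822, 0.1104]
tool_rot: [0.0, 0.968, -0.252, -0.001]
contact_force: [0.9, -0.8, -0.8]
gripper_width: 0.153
grasp_force: 78.4
```

Call:
carry_out(rows="-25 28 0 0;-30 34 0 0;-30 34 0 0;-30 34 0 5;0 0 0 10.6;0 0 0 10.6;0 0 0 10.6;0 0 0 10.6;0 0 0 10.6;0 0 0 10.6")

```text
t: 8.25
eef_pos: [0.533, 0.0477, 0.1102]
tool_rot: [-0.0, 0.94, 0.34, -0.001]
contact_force: [-0.8, -1.0, -1.4]
gripper_width: 0.148
grasp_force: 78.5
```

Call:
carry_out(rows="0 0 0 10.6;0 0 0 10.6;0 0 0 10.6;0 0 0 10.6;0 0 0 5.6;0 0 -20 0;0 -20 -24 0;0 -20 0 0;0 0 0 0;0 0 0 0")

```text
t: 9.5
eef_pos: [0.5336, 0.0089, 0.0668]
tool_rot: [-0.0, 0.723, 0.691, 0.0]
contact_force: [0.8, 0.6, -1.1]
gripper_width: 0.15
grasp_force: 78.4
```

```bash
python3 - <<'E'
from h import *
C={n:read_camera(n) for n in('top','side')};o=get_obs();print(o['t'],o['eef_pos'],o['tool_rot'],o['q'])
t=o['eef_pos'];a=np.radians(87.9);u=np.array([np.cos(a),np.sin(a),0])
c=C['side'];im=c['img'].copy()
ce=np.array(t)-u*.1134;print('cup pred',ce)
im2=cv2.resize(im[200:340,260:420],None,fx=4.5,fy=4.2,interpolation=2)
cv2.imwrite('pics/s2.png',im2)
for n in C:
    print(n,[(np.round(x['centre'],1),round(x['confidence'],2)) for x in place_of(n,'cup_mouth')[:2]],proj(C[n],np.r_[ce[:2],t[2]-.027+.06]), proj(C[n],(.5266,-.1995,.121)))
E
```

```text
9.6 [0.53387085 0.00917561 0.06732415] [-1.43224855e-04  7.22485940e-01  6.91385486e-01  3.94878977e-04] [ 0.40014463  0.56110866 -0.67886366  1.98782686  0.50302452  0.76397477
 -0.62113151]
cup pred [ 0.52971545 -0.10414823  0.06732415]
top [(array([359.9, 204.7]), 0.83)] [355.18475319 204.1534474 ] [395.34676142 204.09148859]
side [(array([312.5, 266.6]), 0.86)] [312.93055191 266.66399628] [316.05310215 299.10993521]
```

View pics/s2.png

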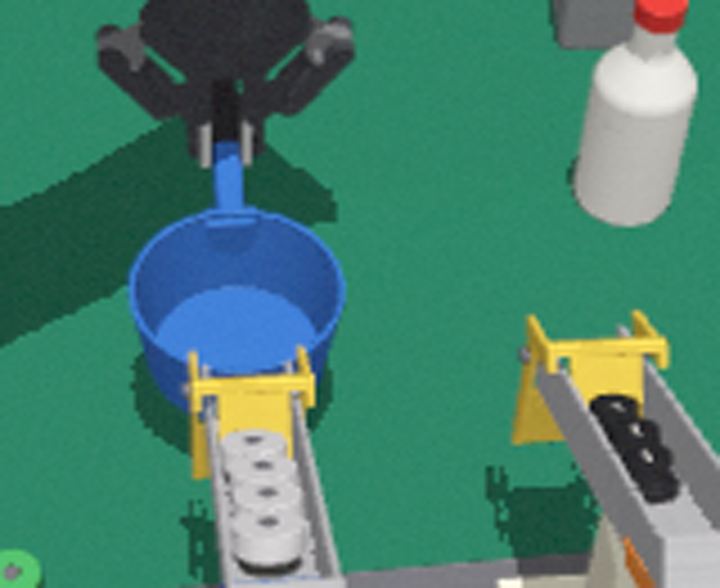

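The side crop shows the cup rim centred at (238,275), level and in line with the feet chute. All four feet are still behind the gate at (255,440–530), and the knob gate is shut. I'll push in now.

Call:
carry_out(rows="-1 -20 0 0;-1 -15 0 0;0 -8 0 0;-1 -11 0 0;-1 -11 0 0;0 0 0 0;0 0 0 0;0 0 0 0;0 0 0 0;0 0 0 0")

```text
t: 10.95
eef_pos: [0.5298, -0.057, 0.0673]
tool_rot: [-0.0, 0.723, 0.691, -0.0]
contact_force: [-0.1, 1.7, -2.5]
gripper_width: 0.149
grasp_force: 78.4
```

```bash
python3 - <<'E'
from h import *
C={n:read_camera(n) for n in('top','side')};o=get_obs();print(o['t'],o['eef_pos'],o['contact_force'])
a=cv2.resize(C['side']['img'][230:340,270:410],None,fx=4,fy=4,interpolation=2)
b=cv2.resize(C['top']['img'][150:260,330:510],None,fx=4,fy=4,interpolation=2)[:, :]
b=cv2.resize(b,None,fx=.3333,fy=.3333*1.0) if 0 else b
v=np.hstack([a[:, :], b]);cv2.imwrite('pics/s3.png',cv2.resize(v,(800,275)))
E
```

```text
11.05 [ 0.52976081 -0.05711743  0.06729532] [-0.1636126   2.05160888 -2.03335527]
```

View pics/s3.png

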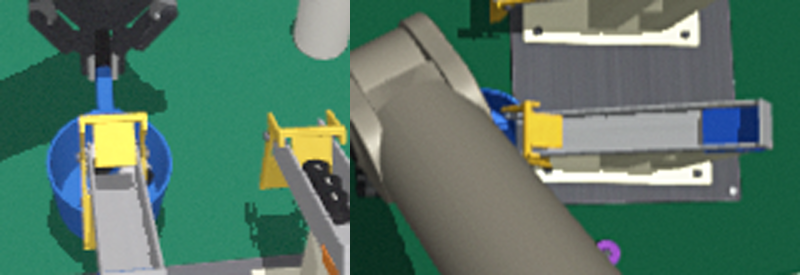

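The side view on the left shows the gate raised and the chute empty, with something dark inside the cup. The top view also shows an empty chute. I'll back off gently and count the feet.

Call:
carry_out(rows="0 0 0 0;0 0 0 0;0 10 0 0;1 15 0 0;1 20 0 0;1 30 0 0;1 40 10 0;0 40 10 0;0 20 0 0;0 0 0 0")

```text
t: 12.3
eef_pos: [0.5336, 0.1194, 0.0872]
tool_rot: [0.0, 0.722, 0.692, 0.0]
contact_force: [-0.2, 0.1, -1.3]
gripper_width: 0.15
grasp_force: 78.6
```

```bash
python3 - <<'E'
from h import *
c=read_camera('side');o=get_obs();print(o['t'],o['eef_pos'],o['contact_force'],o['q'])
cv2.imwrite('pics/s4.png',cv2.resize(c['img'][190:330,260:420],None,fx=4.5,fy=4.2,interpolation=2))
E
```

```text
12.35 [0.53352587 0.11734696 0.08678399] [-0.16140773 -1.06849864 -0.51926077] [ 0.21507423  0.55207194 -0.70154355  1.94730513  0.48404259  0.81670695
 -0.79866886]
```

View pics/s4.png

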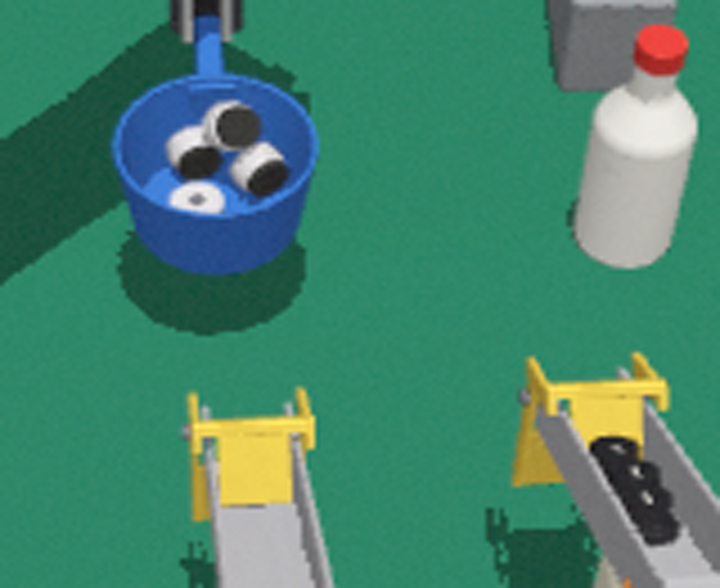

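The crop shows all four feet in the cup at (235,125), (195,158), (262,168) and (197,200). The feet gate is shut and the knobs are still in place. Next is the scale.

Call:
carry_out(rows="0 10 15 0;-3 25 20 0;-3 35 0 0;-4 43 0 0;-4 45 0 0;-4 45 0 0;-4 45 0 0;-4 45 0 0;-3 35 0 0;0 25 0 0")

```text
t: 13.6
eef_pos: [0.5047, 0.4721, 0.1231]
tool_rot: [-0.0, 0.723, 0.691, 0.0]
contact_force: [0.1, -0.4, -0.8]
gripper_width: 0.153
grasp_force: 78.6
```

Call:
carry_out(rows="0 10 0 0;0 0 0 0;0 0 -12 0;0 0 -15 0;0 0 -10 0;0 0 -5 0;0 0 0 0;0 0 0 0")

```text
t: 14.6
eef_pos: [0.5049, 0.4812, 0.0808]
tool_rot: [-0.0, 0.723, 0.691, 0.0]
contact_force: [-0.5, 0.3, -2.0]
gripper_width: 0.152
grasp_force: 78.6
```

```bash
python3 - <<'E'
from h import *
C={n:read_camera(n) for n in('top','side')};o=get_obs();print(o['t'],o['eef_pos'],o['contact_force'])
a=C['top']['img'][150:290,110:250];b=C['side']['img'][70:210,210:350]
cv2.imwrite('pics/s5.png',cv2.resize(np.hstack([a,b]),(800,400),interpolation=2))
P=np.array([.502,.368,.042]);
for n in C:
  print(n,proj(C[n],P),proj(C[n],P+[0,0,.06]),[(np.round(x['centre'],1),round(x['confidence'],2)) for x in place_of(n,'cup_mouth')[:2]])
E
```

```text
14.7 [0.50498139 0.48115961 0.08085595] [-0.20554188 -0.51675062 -0.97860544]
top [169.30172614 219.33957813] [162.19930478 217.51281726] [(array([164.5, 217.8]), 0.73)]
side [287.46859508 147.99492409] [286.74324014 131.42599148] [(array([283. , 129.4]), 0.7)]
```

View pics/s5.png

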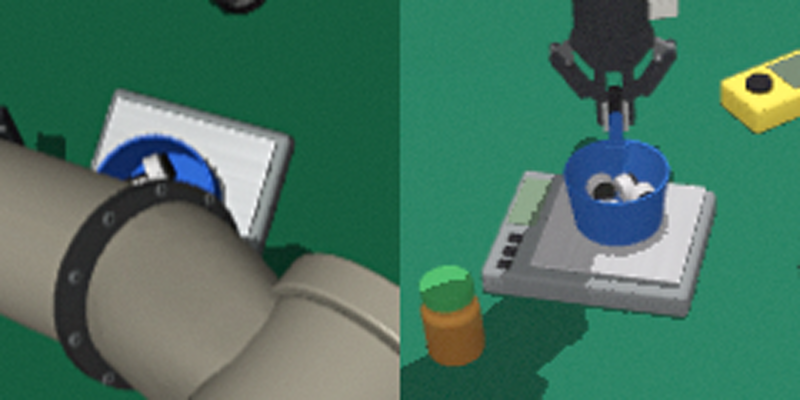

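The side half of the picture shows the cup's rim centre at about pixel (286,130), which is right over the pan centre. Its underside is about 12 mm above the pan, and the feet are inside.

Call:
carry_out(rows="0 0 -4 0;0 0 -4 0;0 0 -2 0;0 0 -1 0;0 0 0 0;0 0 0 0")

```text
t: 15.55
eef_pos: [0.5047, 0.4807, 0.0694]
tool_rot: [0.0, 0.723, 0.691, -0.0]
contact_force: [-1.2, -0.3, 2.4]
gripper_width: 0.148
grasp_force: 78.9
```

Call:
carry_out(rows="0 0 0 0;0 0 0 0;0 0 0 0;0 0 0 0;0 0 0 0", claw=45)

```text
t: 16.18
eef_pos: [0.5049, 0.4808, 0.0693]
tool_rot: [-0.0, 0.723, 0.691, 0.0]
contact_force: [-0.0, 0.4, -1.2]
gripper_width: 0.524
grasp_force: 0.0
```

Call:
carry_out(rows="0 0 10 0;0 0 25 0;0 0 40 0;0 0 40 0;0 20 30 0;0 30 0 0;0 30 0 0;0 0 0 0;0 0 0 0")

```text
t: 17.3
eef_pos: [0.505, 0.5605, 0.2155]
tool_rot: [0.0, 0.723, 0.691, 0.0]
contact_force: [0.1, -0.3, -0.1]
gripper_width: 0.526
grasp_force: 0.0
```

```bash
python3 - <<'E'
from h import *
C={n:read_camera(n) for n in('top','side')};o=get_obs();print(o['t'],o['eef_pos'],o['contact_force'])
a=C['top']['img'][150:290,110:250];b=C['side']['img'][70:210,210:350]
cv2.imwrite('pics/s6.png',cv2.resize(np.hstack([a,b]),(800,400),interpolation=2))
P=np.array([.502,.368,.042]);
for n in C:
  print(n,proj(C[n],P+[0,0,.06]),[(np.round(x['centre'],1),round(x['confidence'],2),at_z(C[n],x['centre'],.102)) for x in place_of(n,'cup_mouth')[:2]])
E
```

```text
17.4 [0.50559369 0.55975668 0.2150584 ] [-0.01763504 -0.01178264 -0.15320599]
top [162.19930478 217.51281726] [(array([167.1, 216.9]), 0.66, array([0.50336139, 0.35614862, 0.102     ])), (array([170.1, 211.4]), 0.45, array([0.51674836, 0.34915312, 0.102     ]))]
side [286.74324014 131.42599148] [(array([284. , 131.8]), 0.96, array([0.4942473 , 0.36705619, 0.102     ])), (array([282.8, 145.5]), 0.71, array([0.48759015, 0.30743481, 0.102     ]))]
```

View pics/s6.png

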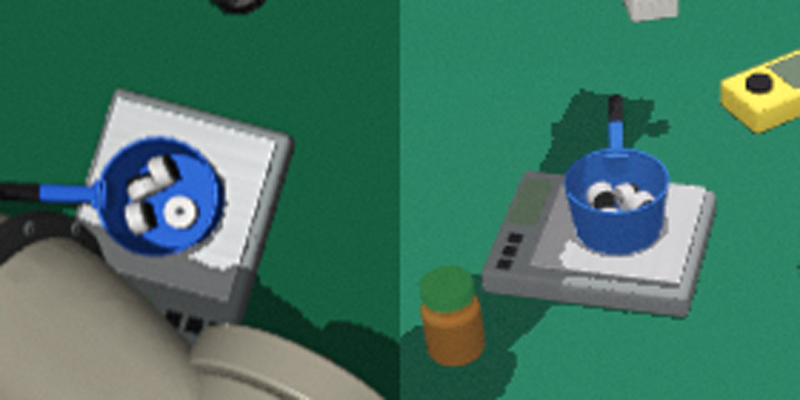

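```bash
python3 - <<'E'
from h import *
C={n:read_camera(n) for n in('top','side')}
box={'top':(140,185,200,250),'side':(260,105,320,170)}
for n in C:
    m=blue(C[n]);x0,y0,x1,y1=box[n];k=np.zeros_like(m);k[y0:y1,x0:x1]=m[y0:y1,x0:x1]
    k=cv2.morphologyEx(k,cv2.MORPH_CLOSE,cv2.getStructuringElement(2,(13,13)));k=cv2.morphologyEx(k,cv2.MORPH_OPEN,cv2.getStructuringElement(2,(17,17)))
    ct=max(cv2.findContours(k,0,2)[0],key=cv2.contourArea);e=cv2.fitEllipse(ct)
    print(n,e,cv2.boundingRect(ct),at_z(C[n],e[0],.102))
    # predicted cup silhouettes for candidate centres
    for cx,cy in((.502,.368),(.502,.358)):
        t=np.linspace(0,2*np.pi,60)
        q=np.array([proj(C[n],(cx+r*np.cos(a),cy+r*np.sin(a),z)) for r,z in((.052,.102),(.044,.042)) for a in t])
        print(cx,cy,q.min(0).round(1),q.max(0).round(1))
for n,z in(('side',.042),('top',.042)):
    print(n,[(np.round(x['centre'],1),at_z(C[n],x['centre'],z)[:2].round(3),round(x['confidence'],2)) for x in place_of(n,'scale_pan')[:2]])
E
```

```text
top ((164.7024688720703, 218.60069274902344), (39.95514678955078, 44.817657470703125), 92.38580322265625) (141, 198, 47, 42) [0.49927086 0.36187141 0.102     ]
0.502 0.368 [140.7 196.3] [186.5 238.9]
0.502 0.358 [144.9 196.3] [190.4 238.8]
side ((285.79180908203125, 138.95640563964844), (35.12929153442383, 38.78639221191406), 174.23716735839844) (268, 119, 36, 40) [0.49735817 0.33481849 0.102     ]
0.502 0.368 [268.2 120.2] [305.3 158. ]
0.502 0.358 [268.3 122.3] [305.6 160.3]
side [(array([287.9, 146.9]), array([0.504, 0.373]), 0.71), (array([287.2, 149.3]), array([0.501, 0.362]), 0.64)]
top []
```

The silhouette fit puts the cup at about (0.499, 0.366), within 4 mm of the pan centre. It stands upright with four feet inside, and the gripper is clear.

```bash
python3 -c "
from station import *
print(hand_in())"
```

```text
the job is handed in; nothing more can be done
None
```

I handed the job in: the cup holds all four feet and stands upright within about 4 mm of the scale pan's centre. The feet gate shut again, the knob dispenser stayed shut, and nothing else was touched. It took about 18 s of the 58 s allowed, and no verdict was returned.

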